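Feel the turntable's index gap with the gauge blade

TASK

Take the flat-handled gauge blade from its pine stand and put its tongue down through the radial slot in the turntable plate. The tongue will land on the bed beneath, because the plate stands short of its index: with the tongue in the slot, feel your way round clockwise (seen from above) until it finds the gap hidden in the bed, push it down until its shoulders sit on the plate, and leave it standing there. Leave the other things on the table where they are.

Things in the scene. Friction and masses are not known exactly. Their poses are not given: they have to be found in the camera images.
- blade: Gauge blade, bare steel, 115 mm long, tongue-down in a pine stand, 0.2-0.4 kg. Origin: middle of the tongue's half-round lower end; z up the blade, x along its width, y through its thickness. Tongue 55 mm long, 26 mm wide (x), 6 mm thick (y). Above, at z 55-115 mm, a flat handle 46 mm wide (x), 12 mm thick (y); its lower face forms the shoulders. Same either way round.
- grip (a point): Where to hold the blade: the middle of its flat handle, 90 mm above the tongue's end (35 mm above the shoulders). Axes as blade; close the fingers along y on the 12 mm thickness.
- plate: Turntable plate: round, bare steel, 240 mm across, 16 mm thick, turns stiffly (about 2 N at the slot) about its vertical axis, no stops; a squat zinc valve body (72 mm across, 42 mm high, side port opposite the slot) is bolted on its middle. Origin: on the axis at the plate's underside, 58 mm above the table (upper face 74 mm); z up, x points radially to the slot.
- slot (a point): Middle of the mouth of the slot through the turntable plate, on the plate's upper face, 85 mm from the turning axis; turns with the plate. x radially outwards along the slot's length (32 mm), y across it (9 mm wide), z up. The tongue goes in with its width along the slot.
- landing (a point): Point 19 mm straight below slot, level with the flat top of the round fixed bed under the plate; turns with the plate. The bed has one radial gap, 10 mm wide, deeper than the tongue, at the slot's radius, hidden by the plate. From where the slot stands at the start the gap lies clockwise (from above) by an unknown 0.12 to 0.40 rad (10 to 34 mm of travel at the slot).
- stand_a: Pine block 90 x 70 x 60 mm (x, y, z), fixed, with a slot of about 30 x 10 mm through its middle, long along x, in which the gauge blade stands, shoulders on the block's top. Origin: middle of its underside.
- stand_b: A like pine block, in which the feeler stands.
- feeler: Bystander: a feeler with a round dark wooden handle, 98 mm long, in the other stand. Origin at its lower end. Leave alone.
- brake_gauge: Bystander: brass-cased, black-dialled brake gauge on a foot, 130 mm high. Origin under its foot.
- snubber: Bystander: turned brass pressure snubber, 70 mm high, 40 mm across, upright. Origin under it.
- plug_a: Bystander: steel test plug, 60 mm high, 40 mm across its foot. Origin under it.
- plug_b: Bystander: a second test plug like the first.
- spanner: Bystander: steel spanner 170 mm long, lying flat.
- grease_tin: Bystander: dark tin with a pale lid, 70 mm high and across. Origin under it.

How it is judged:
By the outcome, as a careful person would: the job done as asked, in the order asked, and still so for the second after the job is handed in, with the robot touching nothing.
It also fails if it takes over 58 s, if anything falls off the work surface, if the arm or the gripper's body presses on something with over 40 N, if the wrist force passes 120 N, or if a joint passes its speed limit or range.

ROBOT

A 6-joint arm with a two-finger parallel gripper is mounted at the origin on the work surface. World frame = base frame: x ahead of the robot, y to its left, z up, the work surface at z = 0. Lengths are in m, angles in degrees, forces in N, time in s.
With the tool pointing down it reaches from about 0.4 to 0.825 m from the base axis. Payload 7 kg.
Tool frame: the origin (TCP) lies between the finger pads; the fingertips stand 22 mm ahead of it and the grasp point (between the pads) lies 3 mm ahead of it; z points along the fingers, y is the line along which they close (so a half turn about z gives the same grasp; the last joint's range is limited). The gripper opens to 88 mm and grips with 3 to 60 N. Pads are 19 mm wide; open, the fingers measure 130 mm over their backs; the gripper's body (78 mm by 193 mm) begins 47 mm behind the grasp point.
Start: joints at [90.075, 20.546, 0.682, 0, -70.136, -16.507], TCP at [0.191, 0.647, 0.249] pointing down, gripper open.
Joint ranges: [-176.03, 176.03], [-82.01, 121.73], [-58.28, 71.71], [-173.87, 95.51], [-174.79, -0.11], [-173.66, 173.66]. Speed limits (degrees/s): [136.94, 136.94, 172.46, 180, 180, 180].

INTERFACE

Orientations are given as [roll, pitch, yaw] about the fixed x, y, z axes, in that order (R = Rz(yaw) Ry(pitch) Rx(roll)).
In Python, from plant import r, vision gives the robot as it stands.
- The arm moves only by the shell command python3 -m pendant 'ROWS' [FORCE]. ROWS is JSON, a list that holds one entry, the list of rows, each a list of 7 numbers: the shift along the tool's x, y, z scaled (see below), then the turn, a rotation vector about the tool's x, y, z scaled (see below), then the opening, from -1 (shut) to 1 (fully open). In form: [[[x, y, z, wx, wy, wz, fingers], ...]]. A call has exactly 8 rows; each row shifts and turns the commanded pose from where the row before left it, along the tool's axes as they then stand; what a row does not reach is not made up. The controller multiplies each number of a shift by 20 mm and each number of a turn by 4 degrees. A row lasts 1/10 s, in which the tool goes at most 50 mm and 8.59 degrees, less where a joint would pass 70% of its speed; a pose out of reach is approached as far as the arm can. A call with a number of a shift or a turn outside -1 to 1 is refused whole. A call with a gripper value outside its range is refused whole. The fingers move at their own pace and stop on an object; FORCE is the grip in N (left out, the last holds). Time passes only in rows, so rows that do not move let the fingers close, or fill a call up. It gives the time, the measured TCP pose, the force, the opening and the grip force at its end, in the units of the state.
- r.get_state(): the state, without advancing time (a new reading comes with each control period).
- vision.capture(name): name is "side" or "top" or "wrist"; returns a dict with "frame" (384x512x3 uint8, blue, green, red), "depth" (384x512 float32, m along the optical axis (not along the pixel's ray), 0 where there is no reading), "camera_matrix" (3x3 intrinsics, pixels), "extrinsics" (4x4, takes a point from world to camera coordinates); the wrist camera has in their place "hand_eye" (4x4, takes a point from camera to tool coordinates, whose origin is the TCP and whose axes are the flange's). Camera axes: x right, y up, looking along -z (the intrinsics and any distortion apply to the point x, -y, -z); pixel columns grow to the right and rows downward; lengths in m; the calibration is good to about 2 mm. A picture is of the moment at which its call begins: read the wrist's pose just before it.
- r.close_job(): hands the job in; it is judged then, once.
The state is a dict: "time_s": time; "joints": joint angles; "qd": joint speeds; "joint_torque": joint torques, N m; "tcp_pos": TCP position; "eef_rot": TCP orientation; "contact_force": force on the tool from outside, world axes, zero at the start; "moment": the same for the moment, N m; "gripper_width": finger opening in m; "gripper_force": force on a finger pad.
Only numpy, scipy, OpenCV 4.12 (cv2) and the standard library are available. Lean on these libraries where they do the work, as an engineer would, in place of code of your own. Each camera call takes 0.05 s, during which the arm holds its last target. There are 200 camera calls.

## Working session

There is one attempt and no reset: what is moved stays moved. The work goes in short steps, Python scripts to look and compute and a shell command to move; the robot and the scene stay as the last step left them, time stands still between calls to the robot, and variables do not carry over. Pictures are saved under pics/ and viewed, at most 10 in all, crops included, and the job is handed in when it is done.

```bash
ls; mkdir -p pics
python3 - <<'E'
from plant import r, vision
import cv2,numpy as np,pickle
s=r.get_state();print(s)
d={}
for n in("side","top","wrist"):
    c=vision.capture(n);d[n]=c
    cv2.imwrite(f"pics/{n}0.png",c["frame"])
    print(n,c["camera_matrix"].tolist(),[k for k in c],(c.get("extrinsics") if "extrinsics" in c else c["hand_eye"]).tolist())
pickle.dump((s,d),open("cap0.pkl","wb"))
im=np.hstack([cv2.resize(d[n]["frame"],(400,300)) for n in("side","wrist")])
cv2.imwrite("pics/sw0.png",im)
E
```

```text
pics
{'time_s': 0.0, 'joints': array([ 9.00741609e+01,  2.05914449e+01,  6.33550710e-01, -1.79395588e-02,
       -7.01389427e+01, -1.65094140e+01]), 'qd': array([-0.06947592,  0.08288388,  0.01848564,  0.00464612,  0.06150343,
       -0.05327458]), 'joint_torque': array([ 9.52390910e-04, -5.82702184e+01,  2.93053508e+01,  6.99750692e+00,
        6.82327125e-03, -1.58855987e-04]), 'tcp_pos': array([0.1908579 , 0.64696709, 0.24762774]), 'eef_rot': array([ 1.79902363e+02, -1.13516423e-02, -1.64413525e+01]), 'contact_force': array([-0.03218269,  0.81611082,  0.22055345]), 'moment': array([0.00313635, 0.01904825, 0.01905035]), 'gripper_force': 0.0, 'gripper_width': 0.08784088253622321}
side [[471.19153973661463, 0.0, 252.0286986190722], [0.0, 471.19153973661463, 191.4830909407692], [0.0, 0.0, 1.0]] ['frame', 'depth', 'camera_matrix', 'extrinsics'] [[0.7490090585976191, -0.6621219839065431, -0.024081290795381186, -0.4442767919754114], [0.38509118514407414, 0.4054730058587605, 0.8290334255289069, -0.3012773822894173], [-0.5391569430722751, -0.6302270384135582, 0.5586802938975334, -0.8345311
[... 242 characters left out ...]
, -0.0025540010018708283, 0.018459101636170448], [0.9754675272682863, -0.028372539280788048, 0.21830735731957182, -0.5801653780538113], [-0.21829041424205126, 0.0037309825792184287, 0.9758767211174918, -1.142485090876737], [0.0, 0.0, 0.0, 1.0]]
wrist [[293.6944535749988, 0.0, 252.60136061360328], [0.0, 293.6944535749988, 192.20367677831567], [0.0, 0.0, 1.0]] ['frame', 'depth', 'camera_matrix', 'hand_eye'] [[0.00014031627221822445, 0.9675337720548058, 0.2527417263625928, 0.06767411237017062], [0.9999999243365068, -4.406097900792215e-05, -0.00038650434887530644, 0.001425706678607308], [-0.00036281996268321614, 0.2527417614721202, -0.9675337050302927, -0.1349905330461386], [0.0, 0.0, 0.0, 1.0]]
```

View pics/top0.png

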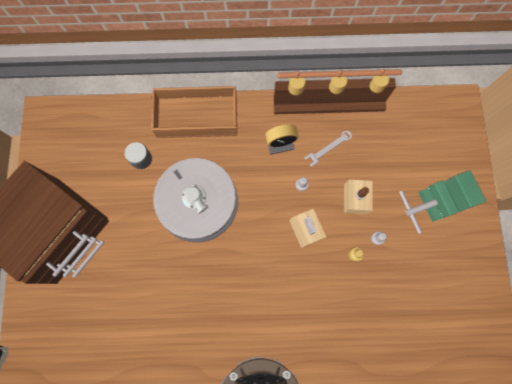

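View pics/sw0.png

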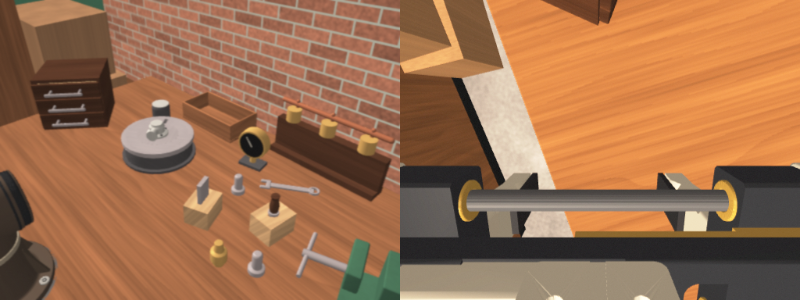

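The top view shows the blade handle at about (310,226) in the stand at (308,228). The plate centre is at about (195,199), with the dark slot at (178,175). The side view shows the blade standing upright and the way to it clear.

```bash
cat > h.py <<'E'
import numpy as np,cv2
from scipy.spatial.transform import Rotation as R
from plant import r,vision
def pose(s): 
    T=np.eye(4);T[:3,:3]=R.from_euler('xyz',s["eef_rot"],degrees=True).as_matrix();T[:3,3]=s["tcp_pos"];return T
def c2w(c,s=None):
    return np.linalg.inv(c["extrinsics"]) if "extrinsics" in c else pose(s)@c["hand_eye"]
def rays(c,T,uv):
    K=c["camera_matrix"];uv=np.atleast_2d(uv).astype(float)
    d=np.c_[(uv[:,0]-K[0,2])/K[0,0],-(uv[:,1]-K[1,2])/K[1,1],-np.ones(len(uv))]
    return T[:3,3],d@T[:3,:3].T
def plane(c,T,uv,z):
    o,d=rays(c,T,uv);return o+d*((z-o[2])/d[:,2])[:,None]
def cloud(c,T):
    v,u=np.mgrid[:384,:512];o,d=rays(c,T,np.c_[u.ravel(),v.ravel()])
    return (o+d*c["depth"].reshape(-1,1)).reshape(384,512,3)
def proj(c,T,P):
    p=(np.atleast_2d(P)-T[:3,3])@T[:3,:3];K=c["camera_matrix"]
    return np.c_[K[0,2]-K[0,0]*p[:,0]/p[:,2],K[1,2]+K[1,1]*p[:,1]/p[:,2]]
E
python3 - <<'E'
from h import *;import pickle
s,d=pickle.load(open("cap0.pkl","rb"))
for n in("top","side"):
    c=d[n];T=c2w(c);P=cloud(c,T)
    m=(P[...,2]>.09)&(P[...,2]<.135)&(np.hypot(P[...,0]-.42,P[...,1]+.13)<.12)
    q=P[m];print(n,"high pts near blade",len(q),q.mean(0) if len(q) else 0,q.max(0) if len(q) else 0)
    print([(k,P[k[1],k[0]].round(3)) for k in ((310,226),(308,215),(195,199),(178,175),(215,180),(362,193))] if n=="top" else [(k,P[k[1],k[0]].round(3)) for k in ((259,244),(201,165),(350,268))])
    m2=(P[...,2]>.066)&(P[...,2]<.082)&(P[...,1]>0)&(P[...,0]<.65)&(P[...,0]>.2)
    mm=cv2.morphologyEx(m2.astype(np.uint8),cv2.MORPH_OPEN,np.ones((3,3)))
    q=P[mm>0];A=np.c_[2*q[:,:2],np.ones(len(q))]
    hull=cv2.convexHull((q[:,:2]*1000).astype(np.float32))
    (x,y),rad=cv2.minEnclosingCircle(hull);print("plate",len(q),np.median(q[:,2]),x,y,rad)
c=d["top"]["frame"]
a=cv2.resize(c[155:245,145:245],(400,360),interpolation=2);b=cv2.resize(c[200:250,280:336],(400,360),interpolation=2)
cv2.imwrite("pics/crop1.png",np.hstack([a,b]))
E
```

```text
top high pts near blade 103 [ 0.47705948 -0.15004432  0.11438991] [ 0.50050002 -0.13766275  0.12289598]
[((310, 226), array([ 0.472, -0.15 ,  0.122])), ((308, 215), array([ 0.513, -0.155,  0.057])), ((195, 199), array([0.558, 0.168, 0.116])), ((178, 175), array([0.647, 0.229, 0.052])), ((215, 180), array([0.624, 0.116, 0.071])), ((362, 193), array([ 0.562, -0.302,  0.115]))]
plate 4012 0.07322006289584593 574.6906127929688 178.3909912109375 120.10088348388672
side high pts near blade 273 [ 0.47686185 -0.15823855  0.10962724] [ 0.50464671 -0.14005735  0.12209031]
[((259, 244), array([ 0.47 , -0.164,  0.101])), ((201, 165), array([0.563, 0.155, 0.106])), ((350, 268), array([ 0.563, -0.317,  0.082]))]
plate 3317 0.07370918557719253 575.4685668945312 656.8325805664062 602.6932373046875
```

View pics/crop1.png

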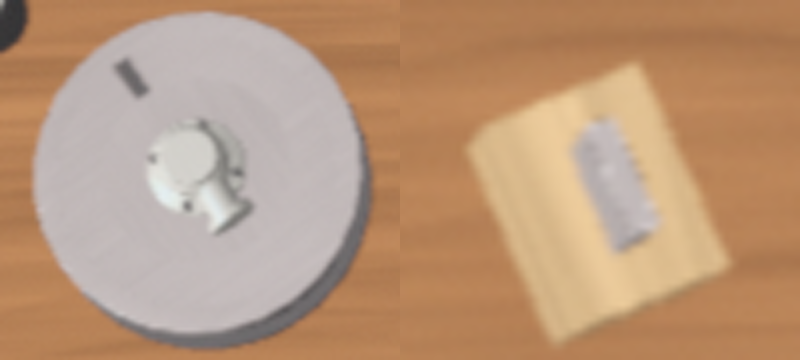

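Run:
```python
from h import *;import pickle
s,d=pickle.load(open("cap0.pkl","rb"))
c=d["top"];T=c2w(c);P=cloud(c,T);f=c["frame"]
m=(P[...,2]>.05)&(P[...,1]>.3)&(P[...,0]<.65);q=P[m]
for z in(.05,.15,.2,.25):
    k=q[q[:,2]>z]
    if len(k):print(z,len(k),k.min(0).round(3),k.max(0).round(3))
q=P[(P[...,2]>.13)&(P[...,1]<.3)&(P[...,0]<.75)&(P[...,0]>.3)];print("tall mid",len(q),q.min(0) if len(q) else 0,q.max(0) if len(q) else 0)
def rect(mask,z,name):
    n,l,st,_=cv2.connectedComponentsWithStats(mask.astype(np.uint8));i=1+st[1:,4].argmax()
    v,u=np.where(l==i);X=plane(c,T,np.c_[u,v],z);(cx,cy),(w,h),a=cv2.minAreaRect((X[:,:2]*1000).astype(np.float32))
    e=X[:,:2]-X[:,:2].mean(0);w_,V=np.linalg.eigh(e.T@e);ax=V[:,1]
    print(name,len(u),X.mean(0).round(4),"rect",cx,cy,w,h,a,"yaw",np.degrees(np.arctan2(ax[1],ax[0])))
g=cv2.cvtColor(f,cv2.COLOR_BGR2GRAY);H=cv2.cvtColor(f,cv2.COLOR_BGR2HSV)
w=np.zeros(g.shape,bool);w[168:184,168:187]=1
rect(w&(g<140),.074,"slot")
w=np.zeros(g.shape,bool);w[210:242,298:322]=1
rect(w&(H[...,1]<55)&(P[...,2]>.112),.119,"blade top")
rect(w&(H[...,1]<70),.119,"blade all")
w[:]=0;w[200:250,280:336]=1
rect(w&(P[...,2]>.048)&(P[...,2]<.08),.06,"stand")
```

```text
0.05 8923 [0.158 0.442 0.05 ] [0.65  0.669 0.331]
0.15 7432 [0.158 0.442 0.15 ] [0.649 0.669 0.331]
0.2 1975 [0.158 0.453 0.2  ] [0.648 0.664 0.331]
0.25 105 [0.158 0.546 0.289] [0.205 0.568 0.331]
tall mid 824 [ 0.31706508 -0.09784068  0.1301632 ] [0.74799393 0.00625337 1.24162612]
slot 33 [0.644  0.2262 0.074 ] rect 643.7034912109375 226.0330352783203 28.19243049621582 9.758302688598633 32.798885345458984 yaw -144.21735255765353
blade top 76 [ 0.4774 -0.1511  0.119 ] rect 477.5312194824219 -150.76007080078125 45.108680725097656 13.184259414672852 21.119762420654297 yaw -157.52869653691351
blade all 147 [ 0.4744 -0.1487  0.119 ] rect 474.9521789550781 -148.12608337402344 48.27299499511719 23.73723793029785 23.26015853881836 yaw -162.3805769571255
stand 642 [ 0.4763 -0.1494  0.06  ] rect 477.80126953125 -150.50657653808594 90.12226867675781 71.36307525634766 20.815065383911133 yaw -157.1998169290212
```

```bash
python3 -m pendant '[[[0,0,-1,0,0,0,0],[0,0,-1,0,0,0,0],[0,0,-1,0,0,0,0],[0.5,0.5,-1,0,0,0,0],[0.8,1,-1,0,0,0,0],[0.8,1,-0.5,0,0,0,0],[0.8,1,0,0,0,0,0],[0.8,1,0,0,0,0,0]]]' 10; python3 -m pendant '[[[0.8,1,0,0,0,0,0],[0.8,1,0,0,0,0,0],[0.8,1,0,0,0,0,0],[0.8,1,0,0,0,0,0],[0.8,1,0,0,0,0,0],[0.8,1,0,0,0,0,0],[0.8,1,0,0,0,0,0],[0.8,1,0,0,0,0,0]]]'; python3 -c "
from plant import r;s=r.get_state();print(s['joints'],s['eef_rot'],s['tcp_pos'])"
```

```text
time_s: 0.95
tcp_pos: [0.2367, 0.5392, 0.3587]
eef_rot: [-180.0, 0.0, -16.4]
contact_force: [0.4, -0.8, -0.5]
gripper_width: 0.044
gripper_force: 0.0
time_s: 1.75
tcp_pos: [0.3145, 0.3487, 0.3586]
eef_rot: [-180.0, -0.0, -16.4]
contact_force: [-0.0, -0.2, -0.8]
gripper_width: 0.0441
gripper_force: 0.0
[ 7.20648545e+01 -2.58361886e+00 -1.31721936e+01  8.48023636e-04
 -7.94056224e+01  1.50303480e+00] [-1.79994221e+02 -9.85505944e-04 -1.64319549e+01] [0.31447509 0.34873064 0.35856129]
```

```bash
python3 -m pendant '[[[0.65,1,0,0,0,0,0],[0.65,1,0,0,0,0,0],[0.65,1,0,0,0,0,0],[0.65,1,0,0,0,0,0],[0.65,1,0,0,0,0,0],[0.65,1,0,0,0,0,0],[0.65,1,0,0,0,0,0],[0.65,1,0,0,0,0,0]]]'>/dev/null; python3 -m pendant '[[[0.65,1,0,0,0,0,0],[0.65,1,0,0,0,0,0],[0.65,1,0,0,0,-1,0],[0.5,1,0,0,0,-1,0],[0.4,1,0,0,0,-1,0],[0.3,1,0,0,0,-1,0],[0.3,1,0,0,0,-1,0],[0.3,1,0,0,0,-1,0]]]'; python3 -m pendant '[[[0,1,0.5,0,0,-1,0],[0,1,0.5,0,0,-1,0],[0,1,0.5,0,0,-1,0],[0,0.5,0.5,0,0,-0.35,0],[0,0,0.5,0,0,0,0],[0,0,0.5,0,0,0,0],[0,0,0,0,0,0,0],[0,0,0,0,0,0,0]]]'
cat > look.py <<'E'
from h import *;import sys,pickle
s=r.get_state();c=vision.capture("wrist");pickle.dump((s,c),open(sys.argv[1]+".pkl","wb"))
cv2.imwrite(f"pics/{sys.argv[1]}.png",c["frame"])
T=c2w(c,s);print(s["tcp_pos"],s["eef_rot"],s["joints"].round(1));print("blade px",proj(c,T,[.4775,-.1505,.119]),"slot px",proj(c,T,[.644,.2262,.074]))
E
python3 look.py w1
```

```text
time_s: 3.35
tcp_pos: [0.4165, -0.0052, 0.3587]
eef_rot: [-180.0, -0.0, 7.7]
contact_force: [0.0, 0.6, -0.4]
gripper_width: 0.0434
gripper_force: 0.0
time_s: 4.15
tcp_pos: [0.4321, -0.0715, 0.2987]
eef_rot: [180.0, -0.0, 21.0]
contact_force: [0.5, 0.4, 0.1]
gripper_width: 0.0437
gripper_force: 0.0
[ 0.43214797 -0.07147694  0.29874559] [ 1.79989311e+02 -3.04682942e-03  2.09953190e+01] [ 16.6  -4.5 -22.6   0.  -71.9  94.4]
blade px [[334.63705111 165.84570609]] slot px [[  45.23509443 -135.2260849 ]]
```

View pics/w1.png

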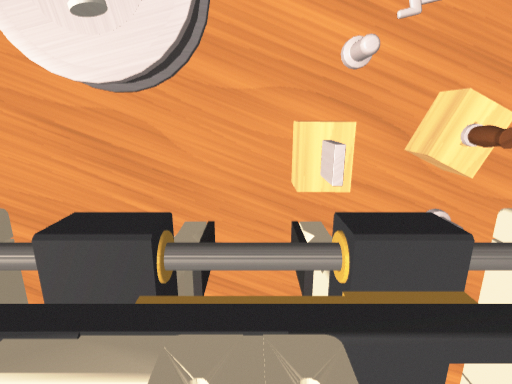

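The wrist view shows the blade handle at about (333,162), upright in stand A (292–356, 122–192). The image edges run along the stand, so yaw is close to 21°.

```bash
cat > meas.py <<'E'
from h import *;import sys,pickle
s,c=pickle.load(open(sys.argv[1]+".pkl","rb"));T=c2w(c,s);P=cloud(c,T);H=cv2.cvtColor(c["frame"],cv2.COLOR_BGR2HSV)
near=np.hypot(P[...,0]-.4775,P[...,1]+.1505)<.07
def rect(m,z,name):
    v,u=np.where(cv2.morphologyEx(m.astype(np.uint8),cv2.MORPH_OPEN,np.ones((2,2))));X=plane(c,T,np.c_[u,v],z)
    (cx,cy),wh,a=cv2.minAreaRect((X[:,:2]*1000).astype(np.float32));print(name,len(u),"px",u.mean(),v.mean(),"mean",X.mean(0).round(4),"rect",round(cx,1),round(cy,1),wh,a)
m=near&(P[...,2]>.1)&(H[...,1]<80);zt=np.median(P[m&(P[...,2]>np.percentile(P[m][:,2],60))][:,2]);print("top z",zt)
rect(m&(P[...,2]>zt-.004),zt,"blade top")
m=near&(abs(P[...,2]-.06)<.006);zs=np.median(P[m][:,2]);print("stand z",zs);rect(m,zs,"stand")
E
python3 meas.py w1
```

```text
top z 0.3831059676978916
blade top 7530 px 428.5893758300133 342.6764940239044 mean [ 0.4656 -0.0986  0.3831] rect 465.9 -98.8 (16.564212799072266, 33.61932373046875) 30.184810638427734
stand z 0.0589974851631348
stand 2927 px 323.58558250768704 155.13119234711309 mean [ 0.4812 -0.1511  0.059 ] rect 478.8 -155.6 (88.6026611328125, 70.97452545166016) 20.994789123535156
```

```bash
sed -i 's/m=near&(P\[...,2\]>.1)&/m=near\&(P[...,2]>.1)\&(P[...,2]<.15)\&/' meas.py; python3 meas.py w1
python3 -m pendant '[[[0,1,1,0,0,0,0],[0,1,1,0,0,0,0],[0,1,0.5,0,0,0,0],[0,0.7,0,0,0,0,0],[0,0,0,0,0,0,0],[0,0,0,0,0,0,0],[0,0,0,0,0,0,0],[0,0,0,0,0,0,0]]]'; python3 look.py w2; python3 meas.py w2
```

```text
top z 0.11932728269906848
blade top 479 px 338.99791231732775 165.36325678496868 mean [ 0.4796 -0.1546  0.1193] rect 479.1 -154.7 (44.79201126098633, 12.567543029785156) 20.819103240966797
stand z 0.0589974851631348
stand 2927 px 323.58558250768704 155.13119234711309 mean [ 0.4812 -0.1511  0.059 ] rect 478.8 -155.6 (88.6026611328125, 70.97452545166016) 20.994789123535156
time_s: 5.0
tcp_pos: [0.4588, -0.1403, 0.2491]
eef_rot: [180.0, -0.1, 21.0]
contact_force: [-0.0, 0.3, -0.3]
gripper_width: 0.0441
gripper_force: 0.0
[ 0.4587527  -0.14027264  0.24905403] [ 1.79988643e+02 -5.48668276e-02  2.10179560e+01] [  6.6   1.8 -23.1  -0.  -65.1 104.5]
blade px [[269.00411491 175.1582939 ]] slot px [[ -86.12974454 -184.84913158]]
top z 0.11942203032125442
blade top 634 px 274.4227129337539 175.0347003154574 mean [ 0.4793 -0.1551  0.1194] rect 479.1 -155.2 (44.838706970214844, 11.884641647338867) 21.02208709716797
stand z 0.05895563723248862
stand 4198 px 270.49142448785136 161.59504525964746 mean [ 0.4819 -0.154   0.059 ] rect 479.0 -156.1 (90.3228759765625, 69.71476745605469) 20.406827926635742
```

```bash
python3 -m pendant '[[[0.34,0.53,1,0,0,0,0],[0.34,0.53,1,0,0,0,0],[0,0,1,0,0,0,0],[0,0,1,0,0,0,0],[0,0,1,0,0,0,0],[0,0,1,0,0,0,0],[0,0,1,0,0,0,0],[0,0,0.57,0,0,0,0]]]'; python3 -m pendant '[[[0,0,0,0,0,0,-1],[0,0,0,0,0,0,-1],[0,0,0,0,0,0,-1],[0,0,0,0,0,0,-1],[0,0,0,0,0,0,-1],[0,0,0,0,0,0,-1],[0,0,0,0,0,0,-1],[0,0,0,0,0,0,-1]]]' 35
```

```text
time_s: 5.85
tcp_pos: [0.4784, -0.1554, 0.096]
eef_rot: [-180.0, 0.1, 21.0]
contact_force: [0.2, -0.4, 0.3]
gripper_width: 0.044
gripper_force: 0.0
time_s: 6.65
tcp_pos: [0.4793, -0.1555, 0.0979]
eef_rot: [180.0, -0.1, 21.0]
contact_force: [-1.9, 4.6, 6.2]
gripper_width: 0.0119
gripper_force: 35.0
```

```bash
python3 -m pendant '[[[0,0,-0.5,0,0,0,-1],[0,0,-1,0,0,0,-1],[0,0,-1,0,0,0,-1],[0,0,-1,0,0,0,-1],[0,0,-1,0,0,0,-1],[0,0,-1,0,0,0,-1],[0.42,-0.5,-1,0,0,0,-1],[0.84,-0.95,-1,0,0,0,-1]]]' 50; python3 -m pendant '[[[0.84,-0.95,0,0,0,0,-1],[0.84,-0.95,0,0,0,0,-1],[0.84,-0.95,0,0,0,0,-1],[0.84,-0.95,0,0,0,0,-1],[0.84,-0.95,0,0,0,0,-1],[0.84,-0.95,0,0,0,0,-1],[0.84,-0.95,0,0,0,0,-1],[0.84,-0.95,0,0,0,0,-1]]]'; python3 -m pendant '[[[0.84,-0.95,0,0,0,-0.5,-1],[0.84,-0.95,0,0,0,-1,-1],[0.42,-0.5,0,0,0,-1,-1],[0,0,0,0,0,-1,-1],[0,0,0,0,0,0,-1],[0,0,0,0,0,0,-1],[0,0,0,0,0,0,-1],[0,0,0,0,0,0,-1]]]'; python3 look.py w3
```

```text
time_s: 7.45
tcp_pos: [0.4912, -0.1204, 0.2482]
eef_rot: [-180.0, 0.0, 20.8]
contact_force: [1.1, 0.3, -2.9]
gripper_width: 0.0114
gripper_force: 50.0
time_s: 8.25
tcp_pos: [0.5631, 0.071, 0.2473]
eef_rot: [180.0, 0.0, 21.0]
contact_force: [-0.1, 0.4, -3.2]
gripper_width: 0.0116
gripper_force: 50.0
time_s: 9.05
tcp_pos: [0.5831, 0.1304, 0.2473]
eef_rot: [180.0, -0.0, 34.9]
contact_force: [-1.0, -0.5, -2.5]
gripper_width: 0.0113
gripper_force: 50.0
[0.58307711 0.13043073 0.24731286] [ 1.79999092e+02 -4.18670327e-03  3.48853298e+01] [ 31.3  13.4  -9.6   0.  -67.   93.6]
blade px [[401.21698291 400.50863133]] slot px [[207.19212475  75.25904419]]
```

View pics/w3.png

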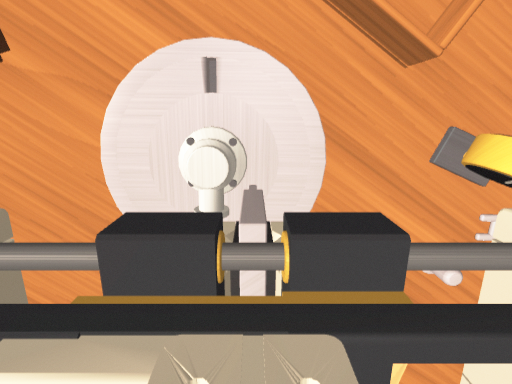

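The slot is at about (210,75), pointing nearly straight up the image. The blade hangs straight in the grip with its tongue end at about (252,188).

```bash
cat > slot.py <<'E'
from h import *;import sys,pickle
s,c=pickle.load(open(sys.argv[1]+".pkl","rb"));T=c2w(c,s);P=cloud(c,T);f=c["frame"];g=cv2.cvtColor(f,cv2.COLOR_BGR2GRAY)
S0=np.array([.6455,.222]);near=np.hypot(P[...,0]-S0[0],P[...,1]-S0[1])<.03
pl=(abs(P[...,2]-.0735)<.006)&(np.hypot(P[...,0]-.575,P[...,1]-.178)<.14)
zt=np.median(P[pl][:,2]);print("plate z",zt)
u0,v0=proj(c,T,[*S0,.074])[0];w=np.zeros(g.shape,bool);w[int(v0)-30:int(v0)+30,int(u0)-25:int(u0)+25]=1
thr=(g[w].min()+np.percentile(g[w],70))*.5
m=w&(g<thr+15);n,l,st,_=cv2.connectedComponentsWithStats(m.astype(np.uint8));l=l==1+st[1:,4].argmax();v,u=np.where(l)
X=plane(c,T,np.c_[u,v],.074);(cx,cy),wh,a=cv2.minAreaRect((X[:,:2]*1000).astype(np.float32))
e=X[:,:2]-X[:,:2].mean(0);V=np.linalg.eigh(e.T@e)[1][:,1];print("slot px",len(u),u.mean(),v.mean(),"mean",X.mean(0).round(4),"rect",cx,cy,wh,a,"yaw",np.degrees(np.arctan2(*(V*np.sign(V[0]))[::-1])))
m=pl.astype(np.uint8);h=cv2.findContours(m,cv2.RETR_EXTERNAL,cv2.CHAIN_APPROX_NONE)[0];h=max(h,key=cv2.contourArea)[:,0]
Y=plane(c,T,h,.074)[:,:2];Y=Y[np.abs(np.hypot(*(Y-[.576,.174]).T)-.12)<.008]
A=np.c_[2*Y,np.ones(len(Y))];x=np.linalg.lstsq(A,(Y**2).sum(1),rcond=None)[0];C=x[:2];print("centre",C,"R",np.sqrt(x[2]+C@C),len(Y))
d=X.mean(0)[:2]-C;print("slot r",np.hypot(*d),"ang",np.degrees(np.arctan2(d[1],d[0])))
ti=np.linalg.inv(pose(s))@np.append(X.mean(0),1);print("slot in tool (mm)",ti[:3]*1000)
for dz in(.087,.06):print("tongue expected px",proj(c,T,(pose(s)@[0,0,dz,1])[:3]))
E
python3 slot.py w3
```

```text
plate z 0.07285235644141186
slot px 461 209.81127982646422 74.27331887201736 mean [0.6462 0.2245 0.074 ] rect 645.6929931640625 224.56552124023438 (32.372982025146484, 12.713994979858398) 33.08751678466797 yaw 35.997007337766746
centre [0.57665909 0.17559035] R 0.11777397419715932 455
slot r 0.08501618176259812 ang 35.14959166181385
slot in tool (mm) [105.56632646 -41.10991775 173.31992711]
tongue expected px [[251.4743643  202.67043481]]
tongue expected px [[251.34482916 213.76642218]]
```

```bash
python3 -m pendant '[[[0.5,-0.5,0,0,0,0,-1],[0.7,-0.5,0,0,0,0,-1],[0.7,-0.5,0,0,0,0,-1],[0.6,-0.5,0,0,0,0,-1],[0,0,0,0,0,0,-1],[0,0,0,0,0,0,-1],[0,0,0,0,0,0,-1],[0,0,0,0,0,0,-1]]]'; python3 look.py w4; python3 slot.py w4
python3 - <<'E'
import cv2
f=cv2.imread("pics/w4.png");cv2.imwrite("pics/w4c.png",cv2.resize(f[60:260,150:350],(600,600),interpolation=2))
E
```

```text
time_s: 9.9
tcp_pos: [0.6011, 0.192, 0.2472]
eef_rot: [180.0, 0.0, 35.0]
contact_force: [0.7, -1.0, -3.8]
gripper_width: 0.0115
gripper_force: 50.0
[0.60111225 0.19199907 0.24719231] [1.79997193e+02 6.69379041e-03 3.49521931e+01] [ 35.4  16.5  -5.3   0.  -68.2  89.5]
blade px [[429.51393908 434.05653782]] slot px [[248.32891532 127.30798711]]
plate z 0.07285884296398168
slot px 384 250.515625 126.2578125 mean [0.6461 0.2249 0.074 ] rect 646.1619262695312 225.01617431640625 (31.997880935668945, 11.400014877319336) 34.96108627319336 yaw 35.70385978389068
centre [0.57719247 0.17640782] R 0.11737416096763138 342
slot r 0.0842630052839881 ang 35.151373829159574
slot in tool (mm) [ 55.7452389   -1.22581273 173.18574328]
tongue expected px [[251.47625242 202.66947357]]
tongue expected px [[251.34694969 213.76537585]]
```

View pics/w4c.png

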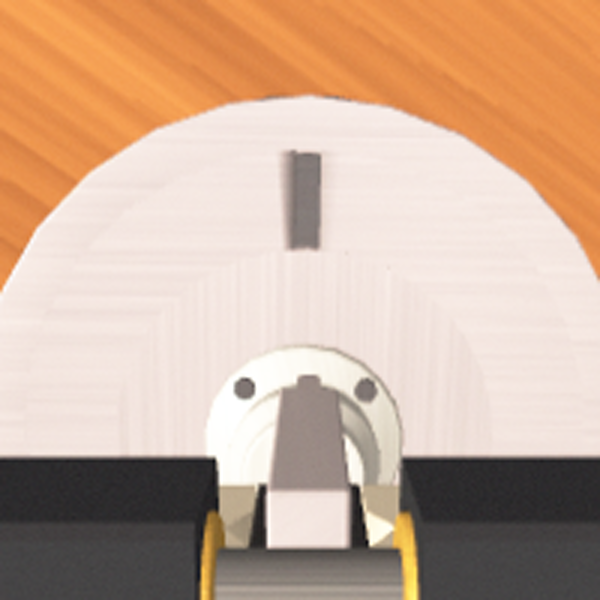

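The crop shows the tongue tip centred at about column 252.7 of the frame. The slot's dark mouth spans about columns 247–257 and rows 110–143, with a lighter strip on its left edge. I'll check the profile.

Run:
```python
from h import *;import pickle
for n,rows,cs in(("w4",(112,120,128,138),(240,264)),("w3",(62,74,86),(198,222))):
    s,c=pickle.load(open(n+".pkl","rb"));T=c2w(c,s);P=cloud(c,T);g=cv2.cvtColor(c["frame"],cv2.COLOR_BGR2GRAY)
    for v in rows:
        print(n,v,cs[0],g[v,cs[0]:cs[1]].tolist());print((P[v,cs[0]:cs[1],2]*1000).astype(int).tolist())
    if n=="w4":
        print("col252",[(v,int(g[v,252]),int(P[v,252,2]*1000)) for v in list(range(106,116))+list(range(136,148))])
        for v in(187,190,195,200,205): print(v,g[v,235:272].tolist())
```

```text
w4 112 240 [238, 238, 231, 220, 198, 177, 159, 134, 116, 122, 123, 124, 123, 123, 122, 123, 122, 211, 223, 225, 230, 233, 235, 237]
[73, 72, 73, 72, 72, 71, 71, 73, 67, 54, 52, 53, 54, 54, 53, 54, 382, 73, 74, 71, 74, 72, 73, 71]
w4 120 240 [235, 233, 236, 217, 194, 171, 151, 132, 118, 124, 126, 123, 126, 126, 128, 125, 123, 209, 219, 225, 227, 231, 233, 234]
[70, 73, 73, 73, 71, 73, 73, 73, 60, 52, 53, 54, 54, 53, 53, 55, 53, 71, 72, 73, 73, 72, 73, 72]
w4 128 240 [234, 233, 233, 227, 199, 170, 148, 130, 116, 123, 125, 123, 126, 125, 126, 126, 148, 210, 221, 225, 228, 232, 234, 233]
[73, 73, 73, 73, 72, 73, 72, 74, 54, 54, 52, 54, 54, 54, 54, 52, 53, 71, 73, 73, 74, 72, 72, 72]
w4 138 240 [234, 234, 234, 234, 216, 186, 153, 129, 123, 125, 126, 126, 127, 125, 125, 124, 167, 215, 224, 229, 232, 234, 235, 234]
[72, 74, 72, 72, 72, 74, 72, 73, 53, 53, 54, 53, 53, 54, 53, 54, 53, 72, 71, 74, 71, 72, 73, 72]
col252 [(106, 237, 73), (107, 234, 72), (108, 234, 72), (109, 233, 72), (110, 206, 72), (111, 120, 71), (112, 123, 54), (113, 122, 53), (114, 125, 53), (115, 126, 54), (136, 126, 52),
[... 1110 characters left out ...]
, 170, 166, 163]
w3 62 198 [227, 228, 229, 209, 190, 169, 151, 134, 113, 104, 104, 113, 116, 119, 118, 119, 118, 119, 178, 206, 214, 218, 224, 227]
[73, 73, 71, 73, 73, 72, 73, 72, 73, 68, 63, 55, 53, 54, 53, 54, 53, 53, 73, 71, 72, 72, 72, 73]
w3 74 198 [232, 231, 231, 232, 211, 186, 163, 144, 123, 106, 105, 112, 118, 120, 119, 120, 120, 119, 180, 212, 218, 225, 228, 232]
[71, 73, 71, 72, 71, 71, 73, 72, 73, 70, 65, 53, 53, 54, 52, 53, 54, 53, 72, 72, 72, 73, 71, 72]
w3 86 198 [229, 230, 230, 230, 231, 213, 184, 153, 129, 106, 107, 110, 121, 122, 122, 122, 121, 121, 160, 209, 218, 225, 229, 231]
[73, 71, 72, 73, 73, 73, 71, 73, 71, 73, 65, 58, 52, 54, 53, 54, 53, 53, 53, 73, 72, 72, 73, 73]
```

```bash
python3 -m pendant '[[[0.7,0,0,0,0,0,-1],[0.9,0,0,0,0,0,-1],[0.9,0,0,0,0,0,-1],[0.27,0,0.7,0,0,0,-1],[0,0,1,0,0,0,-1],[0,0,1,0,0,0,-1],[0,0,0.5,0,0,0,-1],[0,0,0.2,0,0,0,-1]]]'; python3 -m pendant '[[[0,0,0,0,0,0,-1],[0,0,0.2,0,0,0,-1],[0,0,0.2,0,0,0,-1],[0,0,0.2,0,0,0,-1],[0,0,0.1,0,0,0,-1],[0,0,0.1,0,0,0,-1],[0,0,0,0,0,0,-1],[0,0,0,0,0,0,-1]]]'
```

```text
time_s: 10.75
tcp_pos: [0.6458, 0.2233, 0.1775]
eef_rot: [-180.0, 0.1, 34.9]
contact_force: [-0.2, -0.2, -2.9]
gripper_width: 0.0116
gripper_force: 50.0
time_s: 11.55
tcp_pos: [0.6467, 0.224, 0.1632]
eef_rot: [180.0, -0.0, 35.0]
contact_force: [-0.0, -0.5, -2.9]
gripper_width: 0.0118
gripper_force: 50.0
```

```bash
python3 -m pendant '[[[0,0,0.2,0,0,0,-1],[0,0,0.15,0,0,0,-1],[0,0,0.1,0,0,0,-1],[0,0,0.1,0,0,0,-1],[0,0,0.1,0,0,0,-1],[0,0,0,0,0,0,-1],[0,0,0,0,0,0,-1],[0,0,0,0,0,0,-1]]]'; python3 -m pendant '[[[0,0,0.05,0,0,0,-1],[0,0,0.05,0,0,0,-1],[0,0,0.05,0,0,0,-1],[0,0,0,0,0,0,-1],[0,0,0,0,0,0,-1],[0,0,0,0,0,0,-1],[0,0,0,0,0,0,-1],[0,0,0,0,0,0,-1]]]'
```

```text
time_s: 12.35
tcp_pos: [0.6467, 0.2241, 0.1503]
eef_rot: [180.0, -0.0, 35.0]
contact_force: [-0.4, -0.4, -2.9]
gripper_width: 0.0114
gripper_force: 50.0
time_s: 13.15
tcp_pos: [0.6467, 0.2241, 0.1478]
eef_rot: [180.0, -0.0, 35.0]
contact_force: [-3.7, -0.2, 5.8]
gripper_width: 0.0117
gripper_force: 50.0
```

```bash
python3 -m pendant '[[[0,0.05,0.02,0,0,0.17,-1],[0,0.05,0,0,0,0.17,-1],[-0.001,0.05,0,0,0,0.17,-1],[0,0.05,0,0,0,0.17,-1],[0,0.05,0,0,0,0.17,-1],[-0.001,0.05,0,0,0,0.17,-1],[0,0.05,0,0,0,0.17,-1],[0,0.05,0,0,0,0.17,-1]]]'
```

```text
time_s: 13.95
tcp_pos: [0.6509, 0.2194, 0.1478]
eef_rot: [-179.9, -0.2, 29.5]
contact_force: [-5.6, 6.8, 7.2]
gripper_width: 0.0118
gripper_force: 50.0
```

```bash
for i in 1; do python3 -m pendant '[[[0,0.019,0,0,0,0.0625,-1],[0,0.019,0,0,0,0.0625,-1],[-0.001,0.019,0,0,0,0.0625,-1],[0,0.019,0,0,0,0.0625,-1],[0,0.019,0,0,0,0.0625,-1],[0,0.019,0,0,0,0.0625,-1],[0,0.019,0,0,0,0.0625,-1],[0,0.019,0,0,0,0.0625,-1]]]'; done
```

```text
time_s: 14.75
tcp_pos: [0.6526, 0.2167, 0.1478]
eef_rot: [-179.9, -0.2, 27.6]
contact_force: [-4.3, 5.9, 6.0]
gripper_width: 0.012
gripper_force: 50.0
```

```bash
python3 -m pendant '[[[0,0.019,0,0,0,0.0625,-1],[0,0.019,0,0,0,0.0625,-1],[-0.001,0.019,0,0,0,0.0625,-1],[0,0.019,0,0,0,0.0625,-1],[0,0.019,0,0,0,0.0625,-1],[0,0.019,0,0,0,0.0625,-1],[0,0.019,0,0,0,0.0625,-1],[0,0.019,0,0,0,0.0625,-1]]]'
```

```text
time_s: 15.55
tcp_pos: [0.6541, 0.2142, 0.1478]
eef_rot: [-179.9, -0.2, 25.6]
contact_force: [-4.2, 7.6, 6.6]
gripper_width: 0.0117
gripper_force: 50.0
```

```bash
python3 -m pendant '[[[0,0.019,0,0,0,0.0625,-1],[0,0.019,0,0,0,0.0625,-1],[-0.001,0.019,0,0,0,0.0625,-1],[0,0.019,0,0,0,0.0625,-1],[0,0.019,0,0,0,0.0625,-1],[0,0.019,0,0,0,0.0625,-1],[0,0.019,0,0,0,0.0625,-1],[0,0.019,0,0,0,0.0625,-1]]]'
```

```text
time_s: 16.35
tcp_pos: [0.6555, 0.2113, 0.1478]
eef_rot: [-179.9, -0.2, 23.6]
contact_force: [-4.2, 6.8, 6.1]
gripper_width: 0.0116
gripper_force: 50.0
```

```bash
python3 -m pendant '[[[0,0.019,0,0,0,0.0625,-1],[0,0.019,0,0,0,0.0625,-1],[-0.001,0.019,0,0,0,0.0625,-1],[0,0.019,0,0,0,0.0625,-1],[0,0.019,0,0,0,0.0625,-1],[0,0.019,0,0,0,0.0625,-1],[0,0.019,0,0,0,0.0625,-1],[0,0.019,0,0,0,0.0625,-1]]]'
```

```text
time_s: 17.15
tcp_pos: [0.6567, 0.2085, 0.1478]
eef_rot: [-179.9, -0.2, 21.6]
contact_force: [-4.2, 6.0, 6.7]
gripper_width: 0.012
gripper_force: 50.0
```

```bash
python3 -m pendant '[[[0,0.019,0,0,0,0.0625,-1],[0,0.019,0,0,0,0.0625,-1],[-0.001,0.019,0,0,0,0.0625,-1],[0,0.019,0,0,0,0.0625,-1],[0,0.019,0,0,0,0.0625,-1],[0,0.019,0,0,0,0.0625,-1],[0,0.019,0,0,0,0.0625,-1],[0,0.019,0,0,0,0.0625,-1]]]'
```

```text
time_s: 17.95
tcp_pos: [0.6579, 0.2054, 0.1478]
eef_rot: [-179.9, -0.2, 19.6]
contact_force: [-1.7, 5.3, 5.1]
gripper_width: 0.0118
gripper_force: 50.0
```

```bash
python3 -m pendant '[[[0,0.019,0,0,0,0.0625,-1],[0,0.019,0,0,0,0.0625,-1],[-0.001,0.019,0,0,0,0.0625,-1],[0,0.019,0,0,0,0.0625,-1],[0,0.019,0,0,0,0.0625,-1],[0,0.019,0,0,0,0.0625,-1],[0,0.019,0,0,0,0.0625,-1],[0,0.019,0,0,0,0.0625,-1]]]'
```

```text
time_s: 18.75
tcp_pos: [0.6577, 0.2003, 0.1463]
eef_rot: [180.0, 0.1, 17.5]
contact_force: [-0.2, 1.9, -4.5]
gripper_width: 0.0116
gripper_force: 50.0
```

```bash
python3 -m pendant '[[[0,0,0.05,0,0,0,-1],[0,0,0.05,0,0,0,-1],[0,0,0.05,0,0,0,-1],[0,0,0.05,0,0,0,-1],[0,0,0.05,0,0,0,-1],[0,0,0.05,0,0,0,-1],[0,0,0,0,0,0,-1],[0,0,0,0,0,0,-1]]]'
```

```text
time_s: 19.55
tcp_pos: [0.658, 0.2004, 0.1407]
eef_rot: [180.0, 0.0, 17.5]
contact_force: [0.8, -0.5, -4.0]
gripper_width: 0.0115
gripper_force: 50.0
```

Free fall into the gap; pushing on down.

```bash
python3 -m pendant '[[[0,0,0.2,0,0,0,-1],[0,0,0.2,0,0,0,-1],[0,0,0.2,0,0,0,-1],[0,0,0.2,0,0,0,-1],[0,0,0.2,0,0,0,-1],[0,0,0.2,0,0,0,-1],[0,0,0,0,0,0,-1],[0,0,0,0,0,0,-1]]]'
```

```text
time_s: 20.35
tcp_pos: [0.6581, 0.2005, 0.1167]
eef_rot: [180.0, 0.0, 17.5]
contact_force: [0.5, 0.4, -3.1]
gripper_width: 0.0121
gripper_force: 50.0
```

```bash
python3 -m pendant '[[[0,0,0.05,0,0,0,-1],[0,0,0.05,0,0,0,-1],[0,0,0.05,0,0,0,-1],[0,0,0.05,0,0,0,-1],[0,0,0.05,0,0,0,-1],[0,0,0,0,0,0,-1],[0,0,0,0,0,0,-1],[0,0,0,0,0,0,-1]]]'
```

```text
time_s: 21.15
tcp_pos: [0.6581, 0.2006, 0.112]
eef_rot: [180.0, -0.0, 17.5]
contact_force: [-0.9, 0.6, 0.4]
gripper_width: 0.012
gripper_force: 50.0
```

```bash
python3 -m pendant '[[[0,0,0.03,0,0,0,-1],[0,0,0.02,0,0,0,-1],[0,0,0,0,0,0,-1],[0,0,0,0,0,0,-1],[0,0,0,0,0,0,-0.7],[0,0,0,0,0,0,-0.5],[0,0,0,0,0,0,-0.3],[0,0,0,0,0,0,-0.3]]]'; python3 -m pendant '[[[0,0,0,0,0,0,-0.3],[0,0,0,0,0,0,-0.3],[0,0,-0.3,0,0,0,-0.3],[0,0,-0.6,0,0,0,-0.3],[0,0,-1,0,0,0,-0.3],[0,0,-1,0,0,0,-0.3],[0,0,-1,0,0,0,-0.3],[0,0,-1,0,0,0,-0.3]]]'; python3 -m pendant '[[[-1,0,-1,0,0,0,-0.3],[-1,0,-1,0,0,0,-0.3],[-1,0,-1,0,0,0,-0.3],[-1,0,0,0,0,0,-0.3],[-1,0,0,0,0,0,-0.3],[0,0,0,0,0,0,-0.3],[0,0,0,0,0,0,-0.3],[0,0,0,0,0,0,-0.3]]]'; python3 look.py w5
python3 - <<'E'
from h import *;import pickle
s,c=pickle.load(open("w5.pkl","rb"));T=c2w(c,s);P=cloud(c,T);m=(np.hypot(P[...,0]-.658,P[...,1]-.2005)<.035)&(P[...,2]>.09)&(P[...,2]<.2)
q=P[m];print(len(q),np.percentile(q[:,2],[50,80,95]));t=q[q[:,2]>.12]
print("blade top",len(t),np.median(t,0))
E
```

```text
time_s: 21.95
tcp_pos: [0.6582, 0.2005, 0.1106]
eef_rot: [180.0, -0.0, 17.5]
contact_force: [-0.5, -0.3, 0.3]
gripper_width: 0.0291
gripper_force: 0.0
time_s: 22.75
tcp_pos: [0.6583, 0.2006, 0.211]
eef_rot: [-180.0, -0.1, 17.5]
contact_force: [0.5, 1.1, 0.6]
gripper_width: 0.031
gripper_force: 0.0
time_s: 23.55
tcp_pos: [0.5633, 0.1706, 0.2694]
eef_rot: [-180.0, -0.1, 17.5]
contact_force: [-0.3, -0.6, -0.5]
gripper_width: 0.0306
gripper_force: 0.0
[0.563266   0.17064113 0.26935649] [-1.79995253e+02 -5.22528823e-02  1.75319072e+01] [ 35.9  11.7  -8.8   0.  -69.4  71.6]
blade px [[495.05982409 335.90701881]] slot px [[224.55276153  89.55886189]]
807 [0.13285013 0.13344914 0.13399203]
blade top 795 [0.65911123 0.19968404 0.13287037]
```

View pics/w5.png

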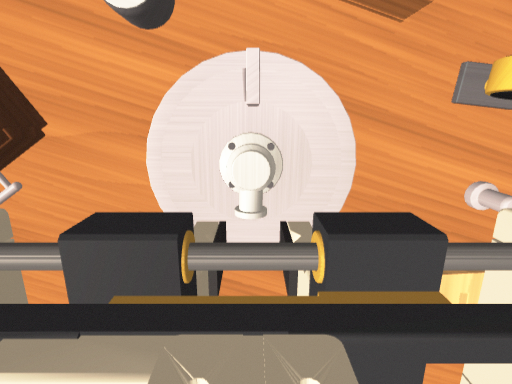

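The blade stands at (252,75) on the plate. Its top is 60 mm above the measured plate face, so the shoulders are seated, and the gripper is clear of it.

```bash
python3 -c "
from plant import r;print(r.close_job())"
```

```text
the job is handed in; nothing more can be done
None
```

The blade's tongue found the gap about 17° clockwise; it now stands with its shoulders on the plate and the gripper clear, and the job was handed in at about 24 s, though I took no final picture of the other items.

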